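# Start the mini chopper and hold its lever at half speed

## Task

Start the mini chopper: push its large round button fully down with the fingertips and let it come all the way up again, without pressing the small stop button. Then press the pad of the sprung speed lever halfway down (slow speed: the lever stands level), never to the bottom, and keep it there with the fingertips: the program finishes while still holding the lever half down. Leave the things standing around where they are.

Things in the scene. Friction and masses are not known exactly. Their poses are not given: they have to be found in the camera images.
- chopper: mini chopper, fixed: white deck 240 (x) by 260 (y) mm, 50 mm high; at its back a clear bowl 124 mm across, centred at (45, 20) mm, its grey lid 172 mm high; on the -y side a low wing with the lever. Origin on the worktop under the deck, x to the machine's back, y to its left, z up; its front (-x) faces the robot, turned up to 0.3 rad
- start_top (a point): centre of the top face of the LARGE round start button (34 mm across), black, 72 mm above the worktop (its collar, 50 mm across, 62 mm), on the deck's front; together with the small one it stands at (-95, 50) or (-95, -50) mm in the chopper's frame, either way round
- start (a joint): travel of the large start button, m: 0 = up, 0.006 = fully down; springs back by itself, fully down takes about 5 N
- stop_top (a point): centre of the top face of the SMALL round stop button (20 mm across), also 72 mm high, at the other place; leave it alone
- stop (a joint): travel of the small stop button, m: 0 = up, 0.006 = fully down
- lever_pad (a point): centre of the top of the black pad (42 mm along the lever, 38 mm wide) at the lever's front end; moves with it. 108 mm above the worktop at rest, 86 at half travel, 64 at the bottom; 110 mm in front of the pivot. An index plate, top 101 mm high, stands 47 mm from the pad's middle on the bowl's side; its middle rib marks half travel
- lever_pivot (a point): the lever's pivot axis (along the chopper's y), 78 mm above the worktop, at (0, -185) mm in the chopper's frame
- lever (a joint): angle of the speed lever, rad: 0 = at rest, sloping 0.2 rad up towards its pad; 0.2 = half travel, lever level; 0.4 = bottom stop, sloping 0.2 rad down. It grows as the pad is pushed down. A spring returns it: about 2 N on the pad to start, 6 N at half, 10 N at the bottom
- salt_shaker: glass salt shaker, 44 mm wide, 90 mm high; bystander beside the lever; origin at its underside
- spice_jar: spice jar, 42 mm wide, 96 mm high; bystander beside the machine; origin at its underside
- garlic: garlic bulb, 56 mm; bystander beside the machine; origin at its underside
- mushroom: brown mushroom, 48 mm; bystander beside the machine; origin at its underside
- tomato: red tomato, 56 mm; bystander on the chopping board at the left; origin at its underside
- peeler: peeler, 170 mm long; bystander on the chopping board at the left; origin at its underside

How it is judged (in metres and radians):
On the way, in this order (a step that is already met when the one before it is completed fails the run):
1. the large start button is fully down (over 5 of 6 mm) while the lever is still up (value of joint start above 0.005 m and value of joint lever below 0.08 rad), for 0.1 s.
2. the start button is up again, the lever still up (value of joint start below 0.0012 m and value of joint lever below 0.08 rad), for 0.1 s.
3. the lever is held steady at half travel (0.13 to 0.27 rad) for 0.3 s (value of joint lever between 0.13 and 0.27 rad), for 0.3 s.
At the end, for the whole second after the job is handed in: The fingers hold the lever still between 0.13 and 0.27 rad (the middle third of its travel) with more than 1.5 N on it, both buttons up, and this lasts through the second after the program ends (all of step 3 and velocity of joint lever between -0.1 and 0.1 rad/s and contact force between the fingers and lever above 1.5 N and value of joint each of start, stop below 0.0012 m); the arm keeps its last pose, push and grip.
It fails at once if the small stop button is pressed (over 2.5 mm) (value of joint stop above 0.0025 m).
It fails at once if the lever is pushed to the bottom (over 0.36 of 0.4 rad) (value of joint lever above 0.36 rad).
It fails at once if a thing standing around is moved by more than 20 mm (distance of any of salt_shaker, spice_jar, garlic, mushroom, tomato, peeler from where it was at the start of the episode above 0.02 m).
It also fails if it takes over 42 s, if anything falls off the work surface, if the arm or the gripper's body presses on something with over 40 N, if the wrist force passes 120 N, or if a joint passes its speed limit or range.

## Robot

A 6-joint arm with a two-finger parallel gripper is mounted at the origin on a cart in front of the work surface, level with it; the furniture and walls round the work are solid. World frame = base frame: x ahead of the robot, y to its left, z up, the work surface at z = 0. Lengths are in mm, angles in degrees, forces in N, time in s.
With the tool pointing down it reaches from about 300 to 825 mm from the base axis. Payload 5.4 kg.
Tool frame: the origin (TCP) lies midway between the tips of the shut fingers; the grasp point (between the pads) lies 19 mm behind it; z points along the fingers, y is the line along which they close (so a half turn about z gives the same grasp; the last joint's range is limited). The gripper opens to 92 mm and grips with 3 to 60 N. Pads are 20 mm wide; open, the fingers measure 128 mm over their backs; the gripper's body (75 mm by 189 mm) begins 69 mm behind the grasp point.
Start: joints at [64.509, 9.076, 91.501, -0, 79.423, -12.038], TCP at [133.784, 559.203, 214.601] pointing down, gripper open.
Joint ranges: [-166.64, 166.64], [-54.1, 131.32], [10.49, 154.53], [-73.88, 253.88], [9.74, 151.15], [-171.62, 171.62]. Speed limits (degrees/s): [147.25, 147.25, 180, 180, 180, 180].

## Interface

Orientations are given as a 3x3 rotation matrix whose columns are the frame's x, y, z axes.
In Python, from cell import read_state, get_image, get_calibration, close_job, look_for, regions_of, tip_of gives the robot as it stands.
- The arm moves only by the tool jog_arm, never from a script. Its argument "plan" is one flat list of numbers, 5 for each row, row after row: the shift along the tool's x, y, z in normalised numbers (1 is 0.8 m), then the turn about the tool's z in parts of the range, where 1.0 means pi/2 rad, then the opening, from 0 (shut) to 1 (fully open). A call has 1 to 8 rows; each row is the pose to reach, as a shift and turn from the pose commanded when the call began, along the tool's axes at that moment; what a row does not reach only later rows make up. A row lasts 1/10 s, in which the tool goes at most 50 mm and 8.59 degrees, less where a joint would pass 70% of its speed; a pose out of reach is approached as far as the arm can. A call with a gripper value outside its range is refused whole. The fingers move at their own pace and stop on an object; "newtons" is the grip in N (left out, the last holds). Time passes only in rows, so rows that repeat a pose let the fingers close. It gives the time, the measured TCP pose, the force, the opening and the grip force at its end, in the units of the state.
- read_state(): the state, without advancing time (a new reading comes with each control period).
- get_image(name): name is "side" or "top" or "wrist"; returns the picture (384x512x3 uint8, red, green, blue); there is no depth.
- get_calibration(name): a dict with "K" (3x3 intrinsics, pixels), "k1" (the pictures are not rectified: a ray, as slopes to the right and down, at radius r is drawn at 1 + k1 r^2 times it, then the intrinsics apply), "world_from_camera" (4x4, takes a point from camera to world coordinates). Camera axes: x right, y down, z forward; pixel columns grow to the right and rows downward; lengths in mm; the calibration is good to about 2 mm. A picture is of the moment at which its call begins: read the wrist's pose just before it. get_calibration takes no time and is no camera call; for the wrist camera it gives the pose at the moment of the call.
- close_job(): hands the job in; it is judged then, once.
Trained networks look in the newest picture that a camera, given by its name, has taken for a name from the list of things; names that differ only in an ending like _2 or _b are one class to them, and where a whole thing is asked for, a point or a joint stands for the part that bears it (a point fixed in the world has none). Each returns a list of dicts, best first, with "conf" (0 to 1); they miss things now and then, are a little off and sometimes report something else, mostly with a low value. They report only what shows in the picture. A call takes as long as a camera call.
- look_for(target, camera): "box" ([left, top, width, height] in pixels, round what is visible of it).
- regions_of(target, camera): "pixels" (384x512 bool, what is visible of it) and "box" ([left, top, width, height] in pixels, round what is visible of it).
- tip_of(target, camera): "centre" ([row, column] in pixels: a listed point, or the origin of a listed thing).
The state is a dict: "time": time; "q": joint angles; "qd": joint speeds; "tau": joint torques, N m; "tcp_pos": TCP position; "orientation": TCP orientation; "contact_force": force on the tool from outside, world axes, zero at the start; "torque": the same for the moment, N m; "finger_gap": finger opening in mm; "grasp_force": force on a finger pad.
Only numpy, scipy, OpenCV 4.12 (cv2) and the standard library are available. Lean on these libraries where they do the work, as an engineer would, in place of code of your own. Each camera call takes 0.05 s, during which the arm holds its last target. There are 200 camera calls.

## Working session

There is one attempt and no reset: what is moved stays moved. The work goes in short steps, Python scripts to look and compute and a tool call to move; the robot and the scene stay as the last step left them, time stands still between calls to the robot, and variables do not carry over. Pictures are saved under pics/ and viewed, at most 10 in all, crops included, and the job is handed in when it is done.

Besides the shell and the picture viewer there is one more tool, called after "Emit:" as a command line: name --argument value ..., lists and objects as JSON in quotes. jog_arm: Moves the arm, as the interface text tells. Its arguments: {"type":"object","properties":{"plan":{"type":"array","items":{"type":"number"}},"newtons":{"type":"number"}},"required":["plan"]}

```bash
mkdir -p pics
cat > h.py <<'E'
import numpy as np, cv2
from cell import *
def ray(cam,px,cal=None):
    c=cal or get_calibration(cam);K=np.array(c["K"]);T=np.array(c["world_from_camera"])
    d=np.array([(px[0]-K[0,2])/K[0,0],(px[1]-K[1,2])/K[1,1]]);u=d.copy()
    for _ in range(20): u=d/(1+c["k1"]*(u@u))
    return T[:3,3],T[:3,:3]@np.array([u[0],u[1],1])
def atz(cam,px,z):
    o,d=ray(cam,px);return o+d*(z-o[2])/d[2]
def tri(p1,p2):
    A=[];b=[]
    for o,d in (p1,p2):
        d=d/np.linalg.norm(d);P=np.eye(3)-np.outer(d,d);A.append(P);b.append(P@o)
    return np.linalg.lstsq(np.vstack(A),np.hstack(b),rcond=None)[0]
E
python3 - <<'E'
from h import *
Z={"start_top":72,"stop_top":72,"lever_pad":108,"lever_pivot":78,"chopper":0,"salt_shaker":0,"spice_jar":0,"garlic":0,"mushroom":0}
for cam in("side","top"):
    im=get_image(cam);cv2.imwrite(f"pics/{cam}.png",im[...,::-1])
    for n,z in Z.items():
        for r in tip_of(n,cam)[:2]:
            c=r["centre"];print(cam,n,round(r["conf"],2),np.round(c),np.round(atz(cam,(c[1],c[0]),z)))
E
```

```text
side start_top 0.47 [257. 248.] [ 524. -121.   72.]
side stop_top 0.69 [219. 230.] [493.  27.  72.]
side stop_top 0.47 [232. 234.] [498. -26.  72.]
side lever_pad 0.73 [291. 264.] [ 538. -259.  108.]
side lever_pivot 0.76 [285. 306.] [ 642. -237.   78.]
side lever_pivot 0.43 [339. 328.] [ 649. -379.   78.]
side salt_shaker 0.68 [338. 324.] [ 665. -333.   -0.]
side spice_jar 0.9 [299. 340.] [ 740. -235.    0.]
side garlic 0.69 [218. 229.] [497. 110.   0.]
side garlic 0.46 [339. 326.] [ 670. -337.    0.]
side mushroom 0.61 [209. 263.] [611. 138.   0.]
top start_top 0.57 [217. 315.] [ 512. -128.   72.]
top start_top 0.52 [223. 246.] [491. 108.  72.]
top stop_top 0.49 [222. 288.] [492. -34.  72.]
top lever_pad 0.69 [220. 289.] [495. -35. 108.]
top lever_pad 0.61 [208. 356.] [ 535. -262.  108.]
top lever_pivot 0.62 [178. 343.] [ 644. -227.   78.]
top chopper 0.98 [198. 292.] [592. -58.   0.]
top salt_shaker 0.57 [179. 373.] [ 661. -353.    0.]
top spice_jar 0.55 [159. 341.] [ 736. -240.    0.]
top garlic 0.67 [178. 348.] [ 665. -260.    0.]
top garlic 0.46 [224. 246.] [499. 107.   0.]
top mushroom 0.54 [199. 235.] [588. 150.   0.]
```

```bash
python3 -c "
import cv2,numpy as np
cv2.imwrite('pics/both.png',cv2.resize(np.hstack([cv2.imread('pics/side.png'),cv2.imread('pics/top.png')]),(800,300)))"
```

```text
(no output)
```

View pics/top.png

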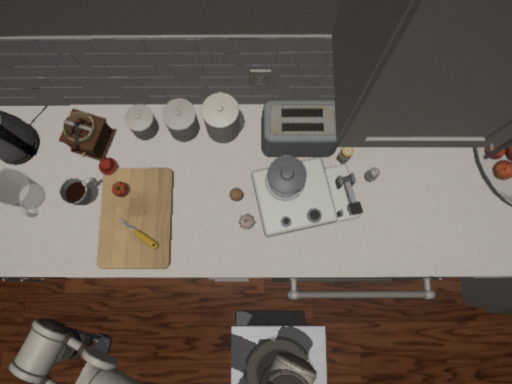

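View pics/side.png

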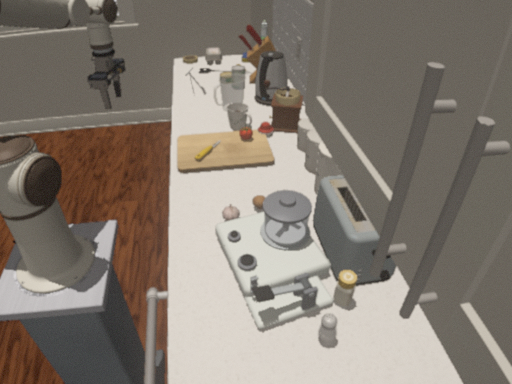

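The top view shows the large black button at about (315,215), the small one at (286,221) and the pad at (355,209). In the side view they are at (247,261), (234,236) and (264,292). So the large button is on the lever side. Next I fit the chopper pose.

Run:
```python
from h import *
from scipy.optimize import least_squares
P=dict(start=(-95,-50,72),stop=(-95,50,72),pad=(-110,-185,108),pivot=(0,-185,78))
M={"side":dict(start=(247,260),stop=(234,235.5),pad=(264,291.5),pivot=(306,285)),"top":dict(start=(315,216),stop=(287,221),pad=(355.5,208.5),pivot=(343,178))}
C={k:get_calibration(k) for k in M}
def pr(c,p):
    T=np.array(c["world_from_camera"]);K=np.array(c["K"]);q=T[:3,:3].T@(p-T[:3,3]);u=q[:2]/q[2];u=u*(1+c["k1"]*(u@u));return K[:2,:2]@u+K[:2,2]
def w(v,p):
    c,s=np.cos(v[2]),np.sin(v[2]);return np.array([v[0]+c*p[0]-s*p[1],v[1]+s*p[0]+c*p[1],p[2]])
f=lambda v:np.concatenate([pr(C[k],w(v,P[n]))-m[n] for k,m in M.items() for n in m])
r=least_squares(f,[600,-55,.2],x_scale=[10,10,.1],loss="soft_l1");print(r.x,np.round(f(r.x).reshape(-1,2),1))
for n in P: print(n,np.round(w(r.x,P[n]),1))
s=read_state();R=np.array(s["orientation"]);p=np.array(s["tcp_pos"]);print(np.round(R,3),p,s["finger_gap"])
t=w(r.x,P["start"]);t[2]=200
print("shift to above start",R.T@(t-p))
y=np.array([-np.sin(r.x[2]),np.cos(r.x[2]),0]);yt=R.T@y;print("turn",np.arctan2(-yt[0],yt[1]), np.arctan2(yt[0],-yt[1]))
```

```text
[ 5.99497492e+02 -5.64552235e+01  2.38994380e-01] [[-0.1 -1.3]
 [-1.2 -2.5]
 [-0.2  0.7]
 [ 0.5 -0.2]
 [-0.  -1.6]
 [-0.5  0.4]
 [ 1.1 -1.1]
 [ 2.5  0.5]]
start [ 519.  -127.5   72. ]
stop [495.4 -30.4  72. ]
pad [ 536.4 -262.2  108. ]
pivot [ 643.3 -236.2   78. ]
[[-0.973  0.233  0.   ]
 [ 0.233  0.973 -0.   ]
 [-0.    -0.    -1.   ]] [133.78376187 559.20463831 214.59304594] 92.08420121768822
shift to above start [-534.43771491 -578.26350568   14.60118027]
turn -0.4737810977420199 2.6678115558477735
```

The rows are not in the units I measure in: shifts go in shares of 0.8 m and turns go in shares of pi/2 rad. I convert before sending: -0.578 m / 0.8 = -0.7225, -0.534 m / 0.8 = -0.6675, -0.47 rad / 1.5708 = -0.2992.

Emit:
jog_arm --plan '[-0.6675,-0.7225,0,-0.2992,0,-0.6675,-0.7225,0,-0.2992,0,-0.6675,-0.7225,0,-0.2992,0,-0.6675,-0.7225,0,-0.2992,0,-0.6675,-0.7225,0,-0.2992,0,-0.6675,-0.7225,0,-0.2992,0,-0.6675,-0.7225,0,-0.2992,0,-0.6675,-0.7225,0,-0.2992,0]' --newtons 20

```text
time: 1.8
tcp_pos: [325.4, 217.5, 215.1]
orientation: [[-0.972, -0.233, 0.001], [-0.233, 0.972, 0.0], [-0.001, 0.0, -1.0]]
contact_force: [0.8, 0.3, -0.1]
finger_gap: 30.1
grasp_force: 0.0
```

Run:
```python
from h import *
s=read_state();R=np.array(s["orientation"]);p=np.array(s["tcp_pos"]);print(s["time"],np.round(R,3),p,s["finger_gap"])
print(R.T@(np.array([519,-127.5,200])-p))
yt=R.T@np.array([-np.sin(.239),np.cos(.239),0]);print(np.arctan2(-yt[0],yt[1]))
```

```text
1.8 [[-0.972 -0.233  0.001]
 [-0.233  0.972  0.   ]
 [-0.001  0.    -1.   ]] [325.4316817  217.47430027 215.09303849] 30.08924342414904
[-107.6695967  -380.630735     15.20733448]
-0.0033898873880899567
```

Converted, -0.38 m / 0.8 = -0.475, -0.108 m / 0.8 = -0.135.

Emit:
jog_arm --plan '[-0.135,-0.475,0,0,0,-0.135,-0.475,0,0,0,-0.135,-0.475,0,0,0,-0.135,-0.475,0,0,0,-0.135,-0.475,0,0,0,-0.135,-0.475,0,0,0,-0.135,-0.475,0,0,0,-0.135,-0.475,0,0,0]'

```text
time: 2.6
tcp_pos: [519.2, -127.6, 214.8]
orientation: [[-0.973, -0.232, 0.001], [-0.232, 0.973, -0.0], [-0.0, -0.0, -1.0]]
contact_force: [-0.4, 0.6, 0.3]
finger_gap: 0.4
grasp_force: 0.0
```

Emit:
jog_arm --plan '[0,0,0,0,0,0,0,0,0,0,0,0,0,0,0]'

```text
time: 2.9
tcp_pos: [517.9, -124.1, 214.7]
orientation: [[-0.972, -0.234, -0.0], [-0.234, 0.972, 0.0], [0.0, 0.001, -1.0]]
contact_force: [-0.2, -0.1, 0.3]
finger_gap: -0.0
grasp_force: 0.0
```

Run:
```python
from h import *
s=read_state();c=get_calibration("wrist");im=get_image("wrist");cv2.imwrite("pics/w1.png",im[...,::-1])
R=np.array(s["orientation"]);p=np.array(s["tcp_pos"]);print(s["time"],p,s["finger_gap"])
Z={"start_top":72,"stop_top":72,"lever_pad":108,"lever_pivot":78}
for n,z in Z.items():
    for r in tip_of(n,"wrist")[:2]:
        q=r["centre"];o,d=ray("wrist",(q[1],q[0]),c);print(n,round(r["conf"],2),np.round(q),np.round(o+d*(z-o[2])/d[2],1))
for r in regions_of("start","wrist")[:2]: print(r["conf"],r["box"])
```

```text
2.9 [ 517.92247442 -124.0937189   214.74180343] -0.008827743792514926
start_top 0.69 [184. 252.] [ 520.5 -123.4   72. ]
stop_top 0.69 [182. 349.] [495.8 -26.1  72. ]
lever_pad 0.89 [175.  98.] [ 537.2 -262.4  108. ]
lever_pivot 0.8 [266. 123.] [ 641.2 -238.1   78. ]
0.67 [236.1, 167.2, 28.0, 31.4]
0.5 [82.7, 152.3, 52.4, 126.7]
```

View pics/w1.png

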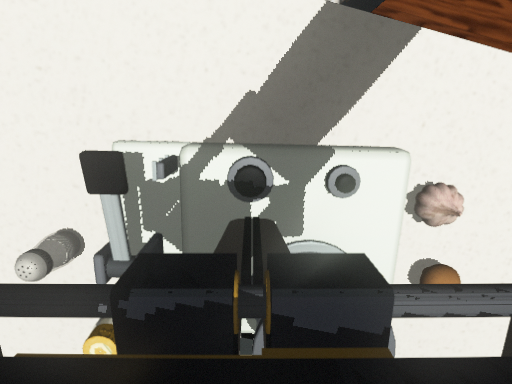

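The wrist view shows the start button at about (250,180), the stop button at (344,181) and the pad at (103,172). The tool is above the start button, so I descend.

Converted, 0.135 m / 0.8 = 0.1688, 0.12 m / 0.8 = 0.15.

Emit:
jog_arm --plan '[-0.0013,0,0.0563,0,0,-0.0013,0,0.1125,0,0,-0.0013,0,0.15,0,0,-0.0013,0,0.1688,0,0,-0.0013,0,0.1688,0,0,-0.0013,0,0.1688,0,0]'

```text
time: 3.8
tcp_pos: [519.7, -124.9, 80.4]
orientation: [[-0.972, -0.233, 0.001], [-0.233, 0.972, -0.0], [-0.001, -0.0, -1.0]]
contact_force: [-0.6, 0.1, -0.1]
finger_gap: 0.7
grasp_force: 0.0
```

Converted, 0.0145 m / 0.8 = 0.0181, 0.012 m / 0.8 = 0.015.

Emit:
jog_arm --plan '[0,0,0.01,0,0,0,0,0.015,0,0,0,0,0.0181,0,0,0,0,0.0181,0,0,0,0,0.0181,0,0]'

```text
time: 4.3
tcp_pos: [520.7, -125.5, 66.5]
orientation: [[-0.972, -0.233, 0.003], [-0.233, 0.972, -0.001], [-0.002, -0.002, -1.0]]
contact_force: [1.4, -1.3, 5.1]
finger_gap: 0.4
grasp_force: 2.3
```

Converted, 0.002 m / 0.8 = 0.0025, 0.0015 m / 0.8 = 0.0019.

Emit:
jog_arm --plan '[0,0,0.0019,0,0,0,0,0.0025,0,0,0,0,0.0025,0,0,0,0,0.0025,0,0]'

```text
time: 4.7
tcp_pos: [520.8, -125.6, 66.2]
orientation: [[-0.972, -0.233, 0.003], [-0.233, 0.972, -0.001], [-0.002, -0.002, -1.0]]
contact_force: [-3.7, 1.8, 17.7]
finger_gap: 0.3
grasp_force: 8.7
```

Converted, -0.137 m / 0.8 = -0.1713, -0.08 m / 0.8 = -0.1.

Emit:
jog_arm --plan '[0,0,-0.0125,0,0,0,0,-0.05,0,0,0,0,-0.1,0,0,0,0,-0.1,0,0,0.0188,-0.0625,-0.1,0,0,0.0188,-0.125,-0.1,0,0,0.0188,-0.1713,-0.1,0,0,0.0188,-0.1713,-0.1,0,0]'

```text
time: 5.5
tcp_pos: [536.2, -265.7, 142.1]
orientation: [[-0.973, -0.229, -0.001], [-0.229, 0.973, -0.001], [0.001, -0.0, -1.0]]
contact_force: [-0.0, 0.7, -0.2]
finger_gap: 0.5
grasp_force: 0.0
```

Run:
```python
from h import *
s=read_state();c=get_calibration("wrist");im=get_image("wrist");cv2.imwrite("pics/w2.png",im[...,::-1])
R=np.array(s["orientation"]);p=np.array(s["tcp_pos"]);print(s["time"],p,s["contact_force"])
for r in tip_of("lever_pad","wrist")[:2]:
    q=r["centre"];o,d=ray("wrist",(q[1],q[0]),c);x=o+d*(108-o[2])/d[2];print(r["conf"],q,x,R.T@(x-p))
```

```text
5.5 [ 536.24562423 -265.73321124  142.13227046] [-0.00635288  0.74616085 -0.24179056]
0.86 [214.9, 261.4] [ 535.16173404 -258.94648274  108.        ] [-0.53528242  6.87129167 34.12836374]
```

View pics/w2.png

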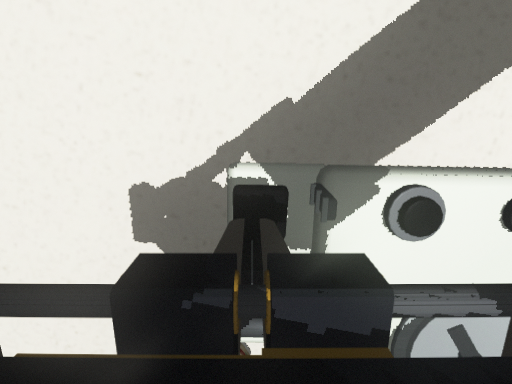

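The wrist view shows the pad's middle at column 261 and the fingertips at about 252. The tool is only 4 mm or so off in y, so I settle and then lower.

Converted, 0.026 m / 0.8 = 0.0325, 0.02 m / 0.8 = 0.025.

Emit:
jog_arm --plan '[0,0.0038,0,0,0,0,0.0038,0.0125,0,0,0,0.0038,0.025,0,0,0,0.0038,0.0325,0,0,0,0.0038,0.0325,0,0,0,0.0038,0.0325,0,0]'

```text
time: 6.2
tcp_pos: [535.9, -258.5, 117.0]
orientation: [[-0.972, -0.233, -0.0], [-0.233, 0.972, 0.0], [0.0, 0.0, -1.0]]
contact_force: [0.2, -0.3, -0.1]
finger_gap: 0.4
grasp_force: 0.0
```

Converted, 0.031 m / 0.8 = 0.0388, 0.024 m / 0.8 = 0.03.

Emit:
jog_arm --plan '[0,-0.0025,0.0075,0,0,0,-0.0025,0.015,0,0,0,-0.0025,0.0225,0,0,0,-0.0025,0.03,0,0,0,-0.0025,0.0363,0,0,0,-0.0025,0.0388,0,0,0,-0.0025,0.0388,0,0,0,-0.0025,0.0388,0,0]'

```text
time: 7.0
tcp_pos: [536.0, -261.2, 86.5]
orientation: [[-0.972, -0.233, -0.001], [-0.233, 0.972, -0.001], [0.001, -0.0, -1.0]]
contact_force: [-4.4, -1.7, 5.7]
finger_gap: 0.5
grasp_force: 3.1
```

Run:
```python
from h import *
s=read_state();print(s["time"],s["tcp_pos"],s["contact_force"])
a=get_image("side")[230:350,190:370];b=get_image("wrist")[130:330,150:450]
cv2.imwrite("pics/e.png",np.vstack([cv2.resize(a,(420,280),interpolation=3),cv2.resize(b,(420,280))])[...,::-1])
```

```text
7.0 [ 536.00633322 -261.23828529   86.48378015] [-4.44712774 -1.73588904  5.66696108]
```

View pics/e.png

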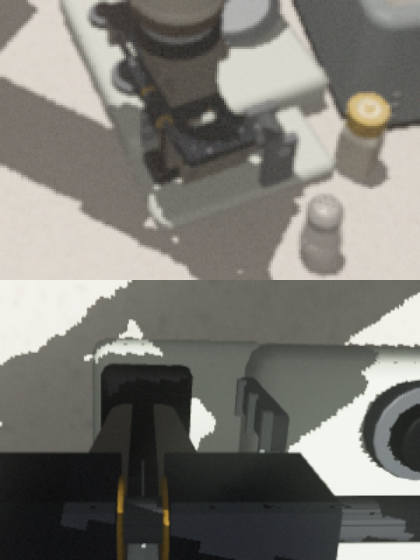

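The fingertips are on the pad, the lever looks level, and the force is 5.7 N, which matches half travel. I hold it steady to confirm.

Emit:
jog_arm --plan '[0,0,0,0,0,0,0,0,0,0,0,0,0,0,0,0,0,0,0,0,0,0,0,0,0]'

```text
time: 7.6
tcp_pos: [536.0, -261.2, 86.5]
orientation: [[-0.972, -0.233, -0.001], [-0.233, 0.972, -0.001], [0.001, -0.0, -1.0]]
contact_force: [-5.0, -0.8, 5.9]
finger_gap: 0.7
grasp_force: 3.1
```

Run:
```python
from h import *
s=read_state();print(s["time"],s["tcp_pos"],s["contact_force"])
if s["contact_force"][2]>4 and 83<s["tcp_pos"][2]<89: print(close_job())
```

```text
7.6 [ 535.96717555 -261.22434473   86.50199667] [-5.03011931 -0.77396174  5.93961665]
the job is handed in; nothing more can be done
None
```

The start button was pressed fully down and released, and the job was handed in at 7.6 s with the fingertips holding the lever at half travel (pad height 86.5 mm, about 6 N); the judge's verdict was not reported back.

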